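Flush and refill: wet the rinse cup and open the ink bottle

TASK

Get the desk ready for rinsing and refilling a fountain pen. First press the head of the tall pump bottle fully down, so that it doses the small cup under its spout, and let the head spring all the way back up; then unscrew the tight cap of the square ink bottle that sits braced in its wooden stand, without pulling the bottle out of its pocket. Finish while still holding the cap: keep it gripped, level and still, directly over the open neck and just clear of it so that drips fall back in, and leave everything else on the desk where it stands.

Things in the scene. Friction and masses are not known exactly. Their poses are not given: they have to be found in the camera images.
- flush_bottle: the pump bottle, fixed to the desk by a weighted foot: amber cylinder 52 mm across on a dark foot 66 mm across, black screw collar, pump head on top. Origin: centre of the foot's underside on the desk; z up, its x axis points the way the spout points
- pump_top (a point): centre of the flat top face of the pump head (a black disc 30 mm across), 162 mm above the desk when up; it moves with the head. The spout leaves the head sideways and reaches 64 mm from the axis, its upper side about 1 mm below this face
- pump (a joint): how far the pump head is pressed down, in m: 0 when up, 0.012 when fully down on its stop. The spring needs about 3 N to start and 8 N at the bottom, and brings the head back up by itself
- rinse_cup: small white cup 50 mm across and 32 mm high, loose, standing under the spout. Origin: centre of its underside
- stand: solid dark wood block 100 x 100 x 34 mm, fixed to the desk. In the middle of its top is a square pocket 65 x 65 mm and 21 mm deep in which the ink bottle stands. Origin: centre of its underside on the desk; axes along its sides, z up
- ink_bottle: square clear-glass bottle of dark ink, loose (about 0.4 kg), in the stand's pocket, its underside 13 mm above the desk. Body 62 x 62 x 44 mm, shoulder up to 50 mm, round neck 32 mm across (42 over its threads) above. The pocket keeps it from turning (about 3 degrees of play either way) but not from being lifted. Origin: centre of its underside; z up
- bottle_rim (a point): centre of the bottle's mouth, 74 mm above the bottle's underside, where the rubber sealing ring lies; after opening the ring stands 2.5 mm higher than that
- cap: the ink bottle's screw cap: black plastic, 28 mm high, 0.03 kg: a ribbed round band 51 mm across and 10 mm high at the top, below it a skirt 49 mm across, hollow 18 mm deep. Origin: centre of the skirt's lower edge; z up its axis. Closed, this edge is 56 mm above the bottle's underside, 6 mm above its shoulder. A springy seal pushes the cap up against its thread: turning takes 0.2 to 0.5 N m
- cap_top (a point): centre of the cap's top face, 28 mm above its lower edge. How it opens: a three-start quick thread, counter-clockwise seen from above. The cap rises up to 1.5 mm, lets go after 40 to 57 degrees of turning, and can then be lifted straight off; past about 80 degrees it meets the start of the next thread. Pulled up before it lets go, it takes the bottle with it
- round_bottle: a second, smaller ink bottle, round, 48 mm across and 54 mm high, with a small black cap, standing loose beside the wooden stand: to be left alone. Origin: centre of its underside
- pen: black fountain pen 130 mm long, 14 mm thick, lying on the desk: to be left alone. Origin: under its middle; x along it
- pencil_cup: terracotta cup 72 mm across and 95 mm high with pencils reaching to 180 mm: to be left alone. Origin: centre of its underside
- clip_bowl: terracotta bowl 104 mm across, 34 mm high: to be left alone. Origin: centre of its underside
- stapler: black stapler 140 x 36 x 51 mm: to be left alone. Origin: centre of its underside; x along it
- tape_dispenser: black tape dispenser 125 x 52 x 83 mm: to be left alone. Origin: centre of its underside; x along it
There are look-alikes about, which are no part of the job. What is shaped like the cap but purple is not meant.

How it is judged:
By the outcome, as a careful person would: the job done as asked, in the order asked, and still so for the second after the job is handed in, while the arm keeps its last pose, push and grip.
It also fails if it takes over 48 s, if anything falls off the work surface, if the arm or the gripper's body presses on something with over 40 N, if the wrist force passes 120 N, or if a joint passes its speed limit or range.

ROBOT

A 7-joint arm with a two-finger parallel gripper is mounted at the origin on the work surface. World frame = base frame: x ahead of the robot, y to its left, z up, the work surface at z = 0. Lengths are in m, angles in degrees, forces in N, time in s.
With the tool pointing down it reaches from about 0.4 to 0.85 m from the base axis. Payload 10.4 kg.
Tool frame: the origin (TCP) lies at the very end of the fingers, on their centre line; the grasp point (between the pads) lies 19 mm behind it; z points along the fingers, y is the line along which they close (so a half turn about z gives the same grasp; the last joint's range is limited). The gripper opens to 85 mm and grips with 20 to 120 N. Pads are 22 mm wide; open, the fingers measure 114 mm over their backs; the gripper's body (76 mm by 85 mm) begins 54 mm behind the grasp point. The pads swing forward as they close: fully open they stand 13 mm farther back than shut.
Start: joints at [-1.295, 19.034, -3.707, 83.658, 1.238, 77.344, -5.071], TCP at [0.625, 0, 0.231] pointing down, gripper open.
Joint ranges: [-148.97, 148.97], [-28.65, 121.19], [-84.17, 76.75], [9.2, 138.47], [-72.65, 252.65], [3.7, 117.97], [-149.18, 149.18]. Speed limits (degrees/s): [127.2, 127.2, 159.86, 159.86, 180, 180, 180].

INTERFACE

Orientations are given as [roll, pitch, yaw] about the fixed x, y, z axes, in that order (R = Rz(yaw) Ry(pitch) Rx(roll)).
In Python, from cell import bot gives the robot as it stands.
- The arm moves only by the shell command python3 -m handwheel 'ROWS' [FORCE]. ROWS is JSON, a list of rows, each a list of 7 numbers: the shift along the tool's x, y, z in units of 30 mm (1.0 is 30 mm), then the turn, a rotation vector about the tool's x, y, z in units of 8 degrees (1.0 is 8 degrees), then the finger opening in mm, from 0 to 85.4. A call has 1 to 10 rows; each row is the pose to reach, as a shift and turn from the pose commanded when the call began, along the tool's axes at that moment; what a row does not reach only later rows make up. A row lasts 1/10 s, in which the tool goes at most 50 mm and 8.59 degrees, less where a joint would pass 70% of its speed; a pose out of reach is approached as far as the arm can. A call with a gripper value outside its range is refused whole. The fingers move at their own pace and stop on an object; FORCE is the grip in N (left out, the last holds). Time passes only in rows, so rows that repeat a pose let the fingers close. It gives the time, the measured TCP pose, the force, the opening and the grip force at its end, in the units of the state.
- bot.sense(): the state, without advancing time (a new reading comes with each control period).
- bot.capture(name): name is "scene" or "side" or "wrist"; returns a dict with "color" (400x640x3 uint8, red, green, blue), "z_map" (400x640 float32, m along the optical axis (not along the pixel's ray), 0 where there is no reading), "mtx" (3x3 intrinsics, pixels), "pose" (4x4, takes a point from camera to world coordinates). Camera axes: x right, y up, looking along -z (the intrinsics and any distortion apply to the point x, -y, -z); pixel columns grow to the right and rows downward; lengths in m; the calibration is good to about 2 mm. A picture is of the moment at which its call begins.
- bot.sign_off(): hands the job in; it is judged then, once.
Trained networks look in the newest picture that a camera, given by its name, has taken for a name from the list of things; names that differ only in an ending like _2 or _b are one class to them, and where a whole thing is asked for, a point or a joint stands for the part that bears it (a point fixed in the world has none). Each returns a list of dicts, best first, with "conf" (0 to 1); they miss things now and then, are a little off and sometimes report something else, mostly with a low value. They report only what shows in the picture. A call takes as long as a camera call. They do not tell look-alikes from the thing itself.
- bot.spot_in(target, camera): "box" ([left, top, width, height] in pixels, round what is visible of it).
- bot.place_of(target, camera): "location" ([column, row] in pixels: a listed point, or the origin of a listed thing).
The state is a dict: "t": time; "joint_pos": joint angles; "joint_vel": joint speeds; "joint_efforts": joint torques, N m; "ee_pos": TCP position; "eef_rot": TCP orientation; "contact_force": force on the tool from outside, world axes, zero at the start; "wrist_torque": the same for the moment, N m; "width": finger opening in m; "finger_force": force on a finger pad.
Only numpy, scipy, OpenCV 4.12 (cv2) and the standard library are available. Lean on these libraries where they do the work, as an engineer would, in place of code of your own. Each camera call takes 0.05 s, during which the arm holds its last target. There are 200 camera calls.

## Working session

There is one attempt and no reset: what is moved stays moved. The work goes in short steps, Python scripts to look and compute and a shell command to move; the robot and the scene stay as the last step left them, time stands still between calls to the robot, and variables do not carry over. Pictures are saved under pics/ and viewed, at most 10 in all, crops included, and the job is handed in when it is done.

```bash
ls; mkdir -p pics
cat > h.py <<'E'
import numpy as np, cv2
from cell import bot
def w(c,u,v,z=None,d=None):
    # pixel->world at depth map value, or on plane z
    K=c["mtx"];P=c["pose"]
    r=np.array([(u-K[0,2])/K[0,0],-(v-K[1,2])/K[1,1],-1.0])
    R=P[:3,:3]@r
    if z is not None: s=(z-P[2,3])/R[2]
    else: s=d if d is not None else c["z_map"][int(round(v)),int(round(u))]
    return P[:3,3]+s*R
def save(c,n): cv2.imwrite("pics/"+n,c["color"][:,:,::-1])
E
python3 - <<'E'
from h import *
print({k:np.round(v,3) for k,v in bot.sense().items()})
for n in ["scene","side"]:
    c=bot.capture(n); save(c,n+"0.png"); np.savez(""+n+"0.npz",**c)
    print(n,c["mtx"].tolist(),np.round(c["pose"],3).tolist(),[k for k in c])
    for t in ["flush_bottle","pump_top","rinse_cup","stand","ink_bottle","cap","cap_top","bottle_rim","round_bottle","pencil_cup","tape_dispenser","stapler","pen","clip_bowl"]:
        for d in bot.place_of(t,n)[:3]:
            u,v=d["location"]
            try: p=np.round(w(c,u,v),3)
            except Exception as e: p=None
            print(t,round(d["conf"],2),np.round([u,v]),p)
E
```

```text
pics
{'t': np.float64(0.0), 'joint_pos': array([-1.296, 19.072, -3.707, 83.706,  1.236, 77.345, -5.071]), 'joint_vel': array([ 0.054, -0.011, -0.083,  0.112, -0.004,  0.06 , -0.124]), 'joint_efforts': array([ 0.0000e+00, -6.2545e+01,  5.0000e-02, -3.9161e+01,  1.6000e-02,
        1.0000e-02, -0.0000e+00]), 'ee_pos': array([0.625, 0.   , 0.231]), 'eef_rot': array([-1.79917e+02,  3.00000e-03,  9.00010e+01]), 'contact_force': array([-0.297,  0.126,  0.299]), 'wrist_torque': array([-0.079, -0.036, -0.013]), 'finger_force': np.float64(0.0), 'width': np.float64(0.085)}
scene [[510.55133877083, 0.0, 312.8508459578303], [0.0, 510.55133877083, 192.0559660709211], [0.0, 0.0, 1.0]] [[-0.195, -0.644, 0.74, 1.624], [0.981, -0.138, 0.139, 0.188], [0.013, 0.752, 0.659, 1.072], [0.0, 0.0, 0.0, 1.0]] ['color', 'z_map', 'mtx', 'pose']
flush_bottle 0.86 [259. 210.] [ 0.564 -0.173  0.029]
pump_top 0.55 [389. 223.] [0.612 0.211 0.098]
pump_top 0.47 [258. 166.] [ 0.523 -0.18   0.16 ]
rinse_cup 0.55 [282. 210.] [ 0.533 -0.11   0.009]
stand 0.61 [383. 242.] [0.629 0.202 0.038]
ink_bottle 0.65 [384. 239.] [0
[... 1430 characters left out ...]
le 0.62 [302. 193.] [ 0.147 -0.929  0.721]
cap 0.48 [278. 219.] [0.473 0.103 0.008]
cap 0.47 [304. 174.] [0.594 0.184 0.092]
cap_top 0.55 [275. 209.] [0.476 0.131 0.025]
cap_top 0.52 [301. 165.] [ 0.681  0.417 -0.   ]
cap_top 0.48 [313. 211.] [0.575 0.071 0.026]
bottle_rim 0.47 [301. 174.] [0.585 0.185 0.094]
round_bottle 0.4 [338. 214.] [ 0.538 -0.165  0.163]
pencil_cup 0.83 [380. 222.] [ 0.721 -0.066  0.023]
tape_dispenser 0.81 [368. 340.] [ 0.481 -0.407  0.012]
stapler 0.88 [242. 185.] [0.44  0.369 0.   ]
pen 0.46 [296. 240.] [ 0.485 -0.007 -0.   ]
pen 0.31 [321. 262.] [ 0.501 -0.14   0.012]
clip_bowl 0.55 [352. 192.] [ 0.752  0.154 -0.   ]
clip_bowl 0.3 [320. 260.] [ 0.499 -0.139  0.019]
```

Run:
```python
from h import *
for n in ["scene","side"]:
    c=np.load(n+"0.npz")
    im=c["color"][:,:,::-1]
    cr=im[120:320,170:480] if n=="scene" else im[120:370,200:450]
    f=2.5 if n=="scene" else 2.4
    cv2.imwrite(f"pics/{n}c.png",cv2.resize(cr,None,fx=f,fy=f,interpolation=cv2.INTER_CUBIC))
```

```text
(no output)
```

View pics/scenec.png

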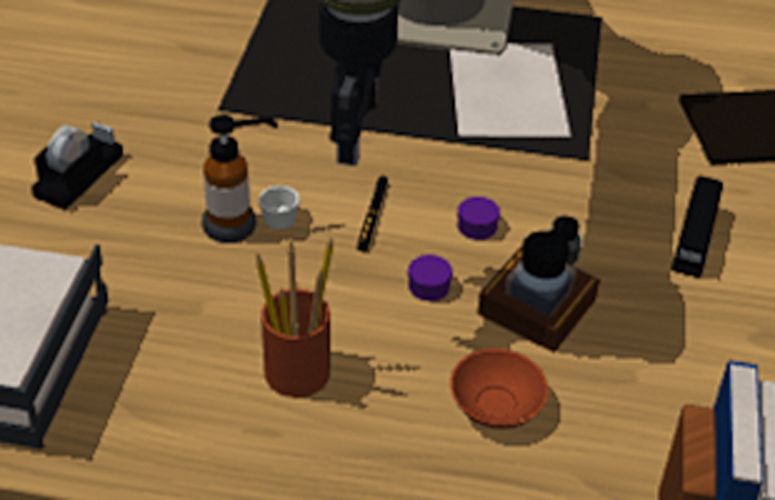

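View pics/sidec.png

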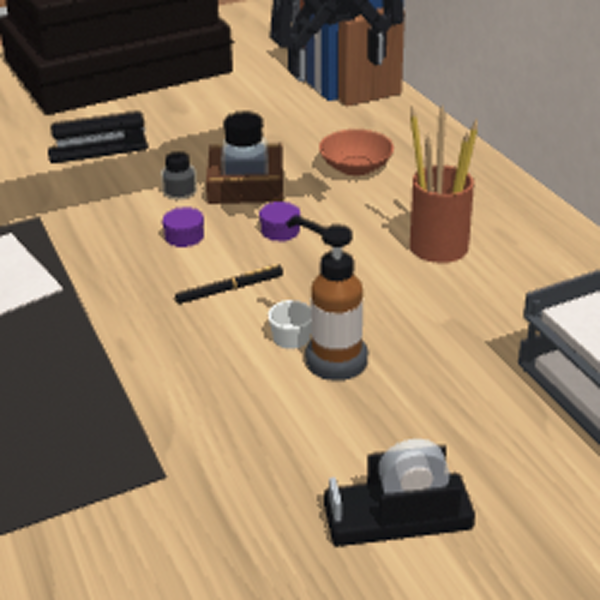

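In the scene view, the pump head is at about (259,170) with its spout pointing right to (281,170). Three things are cap-shaped: purple at (361,207), purple at (342,231), and black at (389,221) on the bottle in the stand. Only the black one fits. The round bottle stands just behind it at (396,215).

```bash
cat > m.py <<'E'
from h import *
def cloud(c):
    Z=c["z_map"];K=c["mtx"];P=c["pose"];v,u=np.indices(Z.shape)
    r=np.stack([(u-K[0,2])/K[0,0]*Z,-(v-K[1,2])/K[1,1]*Z,-Z],-1)
    X=r@P[:3,:3].T+P[:3,3]; X[Z==0]=np.nan; return X
E
python3 - <<'E'
from m import *
for n in ["scene","side"]:
    c=np.load(n+"0.npz");X=cloud(c).reshape(-1,3);col=c["color"].reshape(-1,3).astype(int)
    def sel(x0,x1,y0,y1,z0,z1): return (X[:,0]>x0)&(X[:,0]<x1)&(X[:,1]>y0)&(X[:,1]<y1)&(X[:,2]>z0)&(X[:,2]<z1)
    print(n)
    for nm,b in dict(pump=(.45,.6,-.25,-.08,.152,.175),captop=(.52,.68,.13,.28,.092,.11),round=(.48,.62,.2,.32,.04,.07)).items():
        p=X[sel(*b)]; print(nm,len(p),np.round(np.r_[p.min(0),p.max(0),p.mean(0)],3))
        if len(p)>5:
            q=p[:,:2].astype(np.float32); print('  circ',cv2.minEnclosingCircle(q))
    p=X[sel(.5,.7,.1,.3,.028,.039)];p=p[np.linalg.norm(p[:,:2]-[.595,.205],axis=1)<.09]
    print('stand',len(p),cv2.minAreaRect((p[:,:2]*1000).astype(np.float32)))
    # pump spout listing
    p=X[sel(.42,.62,-.25,-.08,.145,.175)];print(np.round(p[np.argsort(p[:,1])][::max(1,len(p)//14)],3).tolist())
E
python3 - <<'E'
from h import *
c=np.load("scene0.npz");im=c["color"][185:265,345:445,::-1]
cv2.imwrite("pics/cap.png",cv2.resize(im,None,fx=7,fy=7,interpolation=cv2.INTER_CUBIC))
E
```

```text
scene
pump 117 [ 0.514 -0.19   0.152  0.553 -0.119  0.17   0.533 -0.162  0.16 ]
  circ ((0.5302667617797852, -0.1540938764810562), 0.03725574538111687)
captop 203 [0.57  0.181 0.092 0.621 0.229 0.104 0.597 0.205 0.097]
  circ ((0.5955846905708313, 0.2052045315504074), 0.026795243844389915)
round 178 [0.493 0.2   0.04  0.62  0.242 0.07  0.562 0.226 0.054]
  circ ((0.5560516119003296, 0.2216895967721939), 0.06387955695390701)
stand 514 ((578.8713989257812, 212.17440795898438), (102.57643127441406, 142.00485229492188), 65.88855743408203)
[[0.54, -0.19, 0.161], [0.548, -0.184, 0.165], [0.539, -0.181, 0.163], [0.54, -0.179, 0.146], [0.538, -0.176, 0.159], [0.526, -0.173, 0.161], [0.553, -0.171, 0.157], [0.552, -0.169, 0.16], [0.545, -0.165, 0.159], [0.538, -0.161, 0.158], [0.526, -0.155, 0.16], [0.53, -0.148, 0.161], [0.523, -0.141, 0.153], [0.516, -0.134, 0.16], [0.519, -0.127, 0.163], [0.514, -0.12, 0.15]]
side
pump 147 [ 0.508 -0.191  0.153  0.549 -0.124  0.164  0.53  -0.166  0.16 ]
  circ ((0.5253239870071411, -0.15656234323978424), 0.03676499426364899)
captop 113 [0.568 0.18  0.092 0.62  0.231 0.1   0.593 0.203 0.096]
  circ ((0.5918463468551636, 0.20800864696502686), 0.02892219088971615)
round 97 [0.492 0.2   0.041 0.619 0.245 0.068 0.524 0.219 0.052]
  circ ((0.5551500916481018, 0.21407748758792877), 0.064938485622406)
stand 335 ((578.4927368164062, 211.89503479003906), (110.7734375, 132.22325134277344), 65.36631774902344)
[[0.536, -0.191, 0.159], [0.53, -0.188, 0.161], [0.539, -0.185, 0.163], [0.549, -0.182, 0.158], [0.534, -0.18, 0.161], [0.546, -0.176, 0.161], [0.524, -0.174, 0.161], [0.549, -0.17, 0.162], [0.528, -0.166, 0.161], [0.525, -0.162, 0.156], [0.524, -0.152, 0.159], [0.522, -0.146, 0.161], [0.516, -0.136, 0.155], [0.512, -0.127, 0.159], [0.509, -0.118, 0.15]]
```

View pics/cap.png

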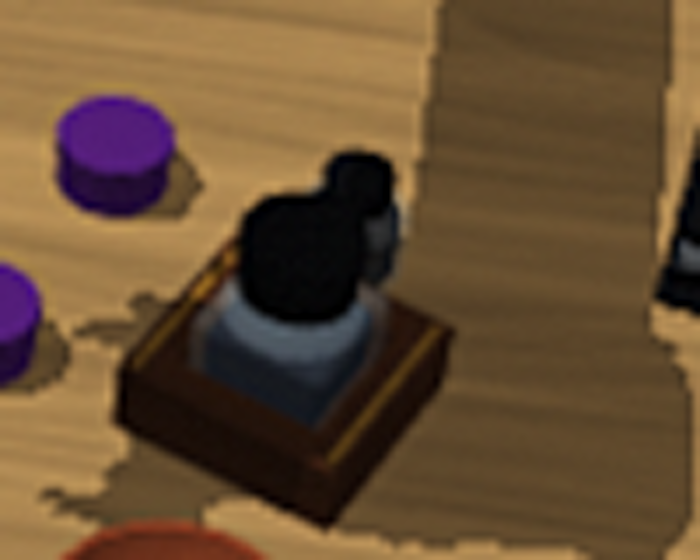

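The enlarged crop confirms it: the black cap at (389,221) sits on the bottle in the dark stand, and its top measures 97 mm as expected. I'll do the pump first, at about (0.535,-0.176), with the fingers shut.

```bash
python3 -m handwheel '[[-1,-0.5,0,0,0,0,0],[-2,-1,0,0,0,0,0],[-3.2,-1.6,0,0,0,0,0],[-4.4,-2.2,0.2,0,0,0,0],[-5.4,-2.8,0.5,0,0,0,0],[-5.87,-3,0.8,0,0,0,0],[-5.87,-3,1,0,0,0,0],[-5.87,-3,1,0,0,0,0]]'
python3 - <<'E'
from m import *
c=bot.capture("wrist");save(c,"wr1.png");X=cloud(c)
print(np.round(bot.sense()["ee_pos"],4),np.round(bot.sense()["eef_rot"],2))
for d in bot.place_of("pump_top","wrist")[:2]: print(d,w(c,*d["location"],z=.162))
for n in ["scene","side"]:
    c=bot.capture(n)
    for d in bot.place_of("pump_top",n)[:2]: print(n,d,w(c,*d["location"],z=.162))
E
```

```text
t: 2.3
ee_pos: [0.5353, -0.1747, 0.2004]
eef_rot: [-179.9, -0.1, 90.1]
contact_force: [1.3, 1.4, 0.3]
width: 0.0001
finger_force: 0.0
[ 0.5357 -0.1741  0.2009] [-1.7998e+02 -6.0000e-02  9.0130e+01]
{'location': [328.0, 233.1], 'conf': 0.89} [ 0.53657614 -0.17538526  0.162     ]
{'location': [557.1, 12.8], 'conf': 0.66} [ 0.64118088 -0.06437623  0.162     ]
scene {'location': [257.7, 166.8], 'conf': 0.63} [ 0.52773586 -0.179179    0.162     ]
side {'location': [302.2, 175.2], 'conf': 0.7} [0.53777325 0.05427463 0.162     ]
side {'location': [340.5, 213.7], 'conf': 0.58} [ 0.54273243 -0.16526108  0.162     ]
```

View pics/wr1.png

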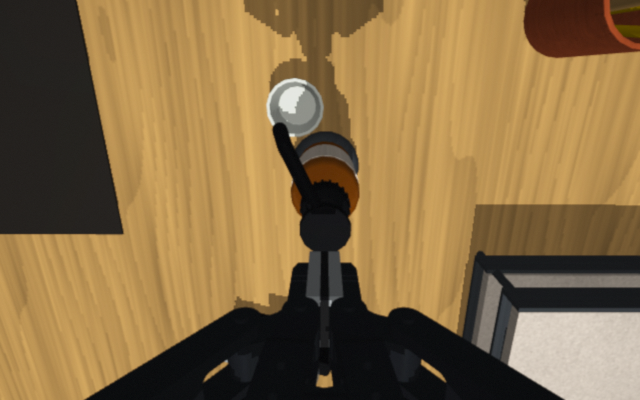

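The wrist view shows the head disc at (326,229), which works out at (0.5366,-0.1754). The shut fingers are over it within 2 mm, so I can press.

```bash
python3 -m handwheel '[[0,0.03,0.6,0,0,0,0],[0,0.03,1.1,0,0,0,0],[0,0.03,1.3,0,0,0,0],[0,0.03,1.45,0,0,0,0],[0,0.03,1.55,0,0,0,0],[0,0.03,1.63,0,0,0,0],[0,0.03,1.68,0,0,0,0],[0,0.03,1.7,0,0,0,0],[0,0.03,1.7,0,0,0,0]]'
```

```text
t: 3.5
ee_pos: [0.5362, -0.1758, 0.1514]
eef_rot: [180.0, -0.0, 90.0]
contact_force: [-4.6, 2.7, 7.7]
width: 0.0001
finger_force: 3.7
```

```bash
python3 -m handwheel '[[0,0,0.05,0,0,0,0],[0,0,0.1,0,0,0,0],[0,0,0.14,0,0,0,0],[0,0,0.14,0,0,0,0],[0,0,0.14,0,0,0,0]]'
```

```text
t: 4.0
ee_pos: [0.5365, -0.1759, 0.1499]
eef_rot: [179.9, 0.0, 90.0]
contact_force: [-13.3, 4.7, 28.2]
width: -0.0
finger_force: 14.1
```

The force rose from 8 N to 28 N at z = 0.150, so the head is on its stop. Now I'll release it by going straight up.

```bash
python3 -m handwheel '[[0,0,-0.15,0,0,0,0],[0,0,-0.4,0,0,0,0],[0,0,-0.8,0,0,0,0],[0,0,-1.6,0,0,0,0],[0,0,-2.4,0,0,0,0],[0,0,-2.8,0,0,0,0],[0,0,-2.8,0,0,0,0]]'
python3 - <<'E'
from m import *
for n in ["scene","side","wrist"]:
    c=bot.capture(n);X=cloud(c).reshape(-1,3)
    p=X[(np.linalg.norm(X[:,:2]-[.5366,-.1755],axis=1)<.014)&(X[:,2]>.14)&(X[:,2]<.18)];print(n,len(p),np.round(np.percentile(p[:,2],[10,50,90]),4))
    for t,z in [("cap_top",.097),("rinse_cup",0)]:
        for d in bot.place_of(t,n)[:3]: print(t,n,round(d["conf"],2),np.round(d["location"]),np.round(w(c,*d["location"],z=z),4))
print(np.round(bot.sense()["ee_pos"],4))
E
```

```text
t: 4.7
ee_pos: [0.5369, -0.1764, 0.2321]
eef_rot: [179.8, 0.1, 90.0]
contact_force: [-0.1, -0.3, -0.6]
width: 0.0003
finger_force: 0.0
scene 64 [0.1432 0.1606 0.1633]
cap_top scene 0.78 [341. 227.] [0.6547 0.0841 0.097 ]
cap_top scene 0.64 [363. 205.] [0.5528 0.1313 0.097 ]
cap_top scene 0.63 [389. 220.] [0.5978 0.2091 0.097 ]
rinse_cup scene 0.74 [281. 209.] [ 0.518  -0.1186  0.    ]
side 84 [0.1548 0.1611 0.1627]
cap_top side 0.75 [276. 206.] [0.4491 0.0366 0.097 ]
cap_top side 0.69 [304. 171.] [0.5972 0.1905 0.097 ]
cap_top side 0.58 [278. 200.] [0.4643 0.0629 0.097 ]
rinse_cup side 0.58 [321. 259.] [ 0.5129 -0.1124  0.    ]
wrist 1305 [0.16   0.1608 0.1616]
rinse_cup wrist 0.84 [297. 100.] [ 0.5063 -0.1161  0.    ]
[ 0.5357 -0.176   0.2296]
```

The head is back up (top at 0.161) and the cup is where it was. Next I'll travel to the cap with the fingers open.

```bash
python3 -m handwheel '[[0.6,0.1,0,0,0,0,80],[1.8,0.3,0,0,0,0,80],[3.2,0.5,0,0,0,0,80],[4.7,0.7,0,0,0,0,80],[6.2,0.95,0,0,0,0,80],[7.7,1.2,0,0,0,0,80],[9.2,1.45,0,0,0,0,80],[10.7,1.7,0,0,0,0,80],[12,1.9,0,0,0,0,80],[12.7,2,0,0,0,0,80]]'
python3 -m handwheel '[[0,0,0,0,0,0,80],[0,0,0.5,0,0,0,80],[0,0,1,0,0,0,80],[0,0,1,0,0,0,80],[0,0,1,0,0,0,80]]'
python3 - <<'E'
from m import *
c=bot.capture("wrist");save(c,"wr2.png");X=cloud(c).reshape(-1,3)
s=bot.sense();print(np.round(s["ee_pos"],4),np.round(s["eef_rot"],2),s["width"],np.round(s["joint_pos"],1))
p=X[(X[:,2]>.090)&(X[:,2]<.105)&(np.linalg.norm(X[:,:2]-[.595,.206],axis=1)<.045)]
print(len(p),np.round(np.r_[p.min(0),p.max(0)],4),cv2.minEnclosingCircle(p[:,:2].astype(np.float32)),np.median(p[:,2]))
for d in bot.place_of("cap_top","wrist")[:2]: print(d,w(c,*d["location"],z=.097))
E
```

```text
t: 6.15
ee_pos: [0.5952, 0.2093, 0.2296]
eef_rot: [-180.0, -0.1, 90.2]
contact_force: [-1.3, 0.0, -0.6]
width: 0.0799
finger_force: 0.0
t: 6.65
ee_pos: [0.5957, 0.2037, 0.1994]
eef_rot: [-179.9, 0.0, 89.9]
contact_force: [1.0, 0.3, 1.0]
width: 0.0801
finger_force: 0.0
[0.5961 0.2041 0.2002] [-1.800e+02  1.000e-02  8.994e+01] 0.07987463521681014 [-14.3  21.1 -11.3  84.9   4.2  74.4 -26.1]
3665 [0.5672 0.1809 0.0901 0.6184 0.2326 0.0988] ((0.5925460457801819, 0.20681850612163544), 0.026269273832440376) 0.09637120676850952
{'location': [205.5, 249.1], 'conf': 0.94} [0.50272866 0.15950228 0.097     ]
{'location': [318.8, 195.3], 'conf': 0.88} [0.59083721 0.20348242 0.097     ]
```

View pics/wr2.png

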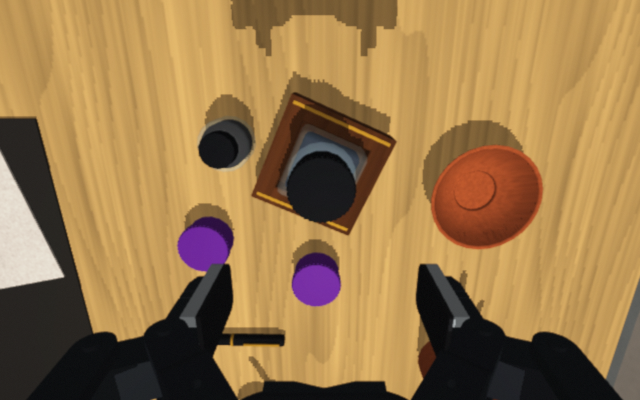

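The wrist view shows the black cap at (321,187) in the stand, with the purple look-alikes at (206,243) and (317,278) and the round bottle at (221,147). The cap centre is (0.593,0.2065) with its top at 0.097, so I'll descend around it.

```bash
python3 -m handwheel '[[0.05,-0.05,0.6,0,0,0,80],[0.09,-0.1,1.6,0,0,0,80],[0.09,-0.1,2.6,0,0,0,80],[0.09,-0.1,3.4,0,0,0,80],[0.09,-0.1,3.9,0,0,0,80],[0.09,-0.1,4.3,0,0,0,80],[0.09,-0.1,4.43,0,0,0,80],[0.09,-0.1,4.43,0,0,0,80],[0.09,-0.1,4.43,0,0,0,80]]'
```

```text
t: 7.65
ee_pos: [0.5936, 0.2079, 0.0684]
eef_rot: [179.9, -0.0, 90.0]
contact_force: [0.7, -0.7, -0.2]
width: 0.08
finger_force: 0.0
```

```bash
python3 -m handwheel '[[0,0,0,0,0,0,60],[0,0,0,0,0,0,50],[0,0,0,0,0,0,45],[0,0,0,0,0,0,45],[0,0,0,0,0,0,45]]' 40
python3 - <<'E'
from m import *
c=bot.capture("wrist");save(c,"wr3.png");s=bot.sense();print({k:np.round(s[k],4) for k in ["ee_pos","eef_rot","contact_force","wrist_torque","width","finger_force","joint_pos"]})
E
```

```text
t: 8.15
ee_pos: [0.5934, 0.2078, 0.0681]
eef_rot: [179.9, -0.0, 90.0]
contact_force: [-1.2, 0.1, 5.9]
width: 0.0498
finger_force: 40.5
{'ee_pos': array([0.5934, 0.2078, 0.0681]), 'eef_rot': array([ 1.799242e+02, -2.370000e-02,  9.000080e+01]), 'contact_force': array([-0.9799, -0.7106,  6.2979]), 'wrist_torque': array([-0.1204,  0.2396, -0.0275]), 'width': np.float64(0.0492), 'finger_force': np.float64(40.529), 'joint_pos': array([-14.8543,  27.5018, -11.0605,  92.7642,   5.8698,  60.2225,
       -27.6059])}
```

View pics/wr3.png

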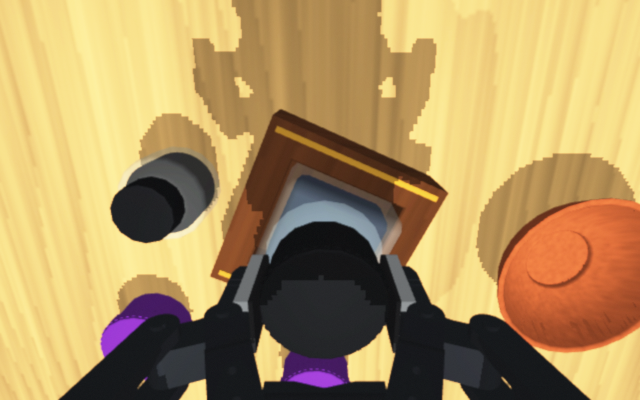

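The cap is centred between the pads, with the pads at (250,285) and (400,285) and a width of about 50 mm. I'll tighten the grip and start the counter-clockwise turn, which is negative about tool z.

```bash
python3 -m handwheel '[[0,0,0,0,0,0,45],[0,0,0,0,0,0,45],[0,0,0,0,0,-0.4,45],[0,0,0,0,0,-1,45],[0,0,-0.01,0,0,-1.6,45],[0,0,-0.02,0,0,-2.2,45],[0,0,-0.02,0,0,-2.8,45],[0,0,-0.03,0,0,-3.4,45],[0,0,-0.03,0,0,-4,45],[0,0,-0.03,0,0,-4,45]]' 100
python3 - <<'E'
from m import *
s=bot.sense();print({k:np.round(s[k],4) for k in ["ee_pos","eef_rot","contact_force","wrist_torque","width","finger_force","joint_pos"]})
E
```

```text
t: 9.2
ee_pos: [0.5938, 0.2081, 0.0694]
eef_rot: [179.9, 0.0, 122.2]
contact_force: [0.1, 0.5, 8.0]
width: 0.0482
finger_force: 101.6
{'ee_pos': array([0.5938, 0.2081, 0.0694]), 'eef_rot': array([1.798520e+02, 1.490000e-02, 1.221737e+02]), 'contact_force': array([0.0987, 0.5224, 7.9655]), 'wrist_torque': array([0.1176, 0.0728, 0.0458]), 'width': np.float64(0.0482), 'finger_force': np.float64(101.6277), 'joint_pos': array([-10.2842,  28.0475, -17.    ,  92.4117,   9.0626,  60.7474,
         2.3531])}
```

```bash
python3 -m handwheel '[[0,0,0,0,0,-0.5,45],[0,0,0,0,0,-1,45]]' 100
python3 - <<'E'
from m import *
s=bot.sense();print({k:np.round(s[k],4) for k in ["ee_pos","eef_rot","contact_force","wrist_torque","width","joint_efforts"]})
c=bot.capture("wrist");cv2.imwrite("pics/wr4.png",c["color"][:,:,::-1])
E
```

```text
t: 9.4
ee_pos: [0.5938, 0.2081, 0.0694]
eef_rot: [179.9, 0.0, 130.2]
contact_force: [-0.8, 0.3, 7.1]
width: 0.0483
finger_force: 101.6
{'ee_pos': array([0.5938, 0.2081, 0.0694]), 'eef_rot': array([1.798612e+02, 4.410000e-02, 1.301556e+02]), 'contact_force': array([-0.7621,  0.306 ,  7.0885]), 'wrist_torque': array([ 0.0066,  0.0529, -0.0584]), 'width': np.float64(0.0483), 'joint_efforts': array([-6.80400e-01, -6.31166e+01, -3.61730e+00, -3.16761e+01,
       -4.07000e-02, -6.33000e-02, -1.42560e+00])}
```

View pics/wr4.png

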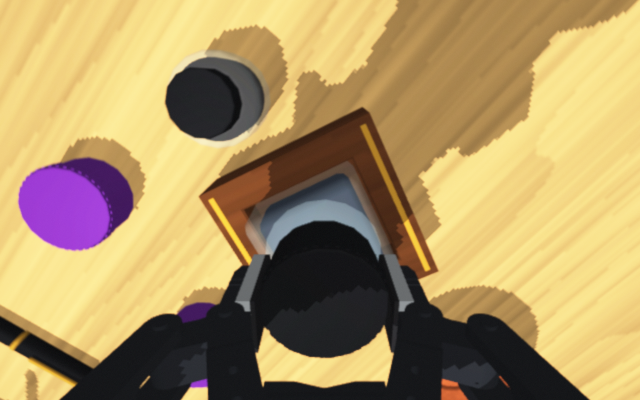

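The bottle is still square in the stand and the grip is steady. I'll continue to about 65° in total.

```bash
python3 -m handwheel '[[0,0,0,0,0,-0.5,45],[0,0,-0.01,0,0,-1.1,45],[0,0,-0.02,0,0,-1.7,45],[0,0,-0.02,0,0,-2.3,45],[0,0,-0.02,0,0,-2.8,45],[0,0,-0.02,0,0,-3.1,45],[0,0,-0.02,0,0,-3.1,45]]' 100
python3 - <<'E'
from m import *
s=bot.sense();print({k:np.round(s[k],4) for k in ["ee_pos","contact_force","wrist_torque","joint_efforts"]})
E
python3 -m handwheel '[[0,0,-0.03,0,0,0,45],[0,0,-0.06,0,0,0,45],[0,0,-0.06,0,0,0,45]]' 100
```

```text
t: 10.15
ee_pos: [0.5936, 0.2079, 0.0697]
eef_rot: [179.9, 0.1, 154.9]
contact_force: [-1.4, -0.5, 5.2]
width: 0.0483
finger_force: 101.8
{'ee_pos': array([0.5936, 0.2079, 0.0697]), 'contact_force': array([-1.4371, -0.4548,  5.1553]), 'wrist_torque': array([ 0.0453, -0.0009, -0.0422]), 'joint_efforts': array([ 1.85400e-01, -6.36246e+01, -6.01940e+00, -3.22481e+01,
        1.38600e-01, -3.40000e-02,  7.01800e-01])}
t: 10.45
ee_pos: [0.593, 0.2076, 0.0705]
eef_rot: [180.0, 0.0, 154.8]
contact_force: [1.1, 1.0, 1.6]
width: 0.0482
finger_force: 102.9
```

```bash
python3 -m handwheel '[[0,0,-0.03,0,0,0,45],[0,0,-0.06,0,0,0,45],[0,0,-0.06,0,0,0,45],[0,0,-0.06,0,0,0,45]]' 100
python3 - <<'E'
from m import *
for i in range(4):
    c=bot.capture("side");s=bot.sense();print(np.round(s["contact_force"],2),np.round(s["ee_pos"],4))
E
```

```text
t: 10.85
ee_pos: [0.5928, 0.2075, 0.0722]
eef_rot: [-180.0, -0.0, 154.8]
contact_force: [0.4, -0.1, -0.4]
width: 0.0481
finger_force: 102.8
[ 0.23  0.08 -1.42] [0.5928 0.2075 0.0723]
[-0.76  0.19 -0.39] [0.5928 0.2075 0.0723]
[0.25 0.33 0.19] [0.5928 0.2076 0.0722]
[0.52 0.18 0.23] [0.5928 0.2076 0.0723]
```

The lift is force-free, with no bottle weight on it, so the thread has let go. The cap edge must clear the ring at 89.5 mm. I'll lift until it sits about 5 mm above that.

```bash
python3 -m handwheel '[[0,0,-0.08,0,0,0,45],[0,0,-0.2,0,0,0,45],[0,0,-0.35,0,0,0,45],[0,0,-0.5,0,0,0,45],[0,0,-0.63,0,0,0,45],[0,0,-0.7,0,0,0,45],[0,0,-0.73,0,0,0,45],[0,0,-0.73,0,0,0,45],[0,0,-0.73,0,0,0,45]]' 100
python3 - <<'E'
from m import *
s=bot.sense();print({k:np.round(s[k],4) for k in ["ee_pos","eef_rot","contact_force","width"]})
a=[]
for n,b in [("side",(255,130,90,95)),("scene",(340,175,100,95))]:
    c=bot.capture(n);x,y,ww,h=b;X=cloud(c)[y:y+h,x:x+ww]
    a.append(cv2.resize(c["color"][y:y+h,x:x+ww,::-1],(400,400*h//ww),interpolation=cv2.INTER_CUBIC))
    for t,z in [("bottle_rim",.087),("stand",.0),("round_bottle",0),("rinse_cup",0),("cap",.095)]:
        for d in bot.place_of(t,n)[:2]: print(n,t,round(d["conf"],2),np.round(d["location"]),np.round(w(c,*d["location"],z=z),3))
h=max(i.shape[0] for i in a);a=[cv2.copyMakeBorder(i,0,h-i.shape[0],0,0,0) for i in a]
cv2.imwrite("pics/end.png",np.hstack(a))
E
```

```text
t: 11.95
ee_pos: [0.5928, 0.2076, 0.094]
eef_rot: [-180.0, -0.0, 154.8]
contact_force: [0.2, -0.1, -0.2]
width: 0.0483
finger_force: 102.8
{'ee_pos': array([0.5928, 0.2076, 0.094 ]), 'eef_rot': array([-1.799909e+02, -7.900000e-03,  1.548035e+02]), 'contact_force': array([ 0.1532, -0.0987, -0.2387]), 'width': np.float64(0.0483)}
side bottle_rim 0.74 [300. 174.] [0.589 0.198 0.087]
side bottle_rim 0.66 [351. 190.] [0.679 0.034 0.087]
side stand 0.94 [298. 194.] [0.588 0.221 0.   ]
side round_bottle 0.8 [277. 198.] [0.515 0.23  0.   ]
side round_bottle 0.57 [243. 184.] [0.445 0.377 0.   ]
side rinse_cup 0.6 [321. 259.] [ 0.512 -0.113  0.   ]
side cap 0.73 [316. 216.] [ 0.529 -0.054  0.095]
side cap 0.72 [275. 218.] [ 0.428 -0.017  0.095]
scene bottle_rim 0.94 [391. 222.] [0.594 0.216 0.087]
scene bottle_rim 0.67 [286. 272.] [ 0.827 -0.024  0.087]
scene stand 0.65 [382. 240.] [0.585 0.199 0.   ]
scene round_bottle 0.64 [200. 189.] [ 0.483 -0.394  0.   ]
scene round_bottle 0.39 [391. 220.] [0.497 0.218 0.   ]
scene rinse_cup 0.59 [281. 209.] [ 0.52  -0.118  0.   ]
scene rinse_cup 0.27 [386. 238.] [0.574 0.208 0.   ]
scene cap 0.65 [388. 216.] [0.583 0.205 0.095]
scene cap 0.51 [361. 213.] [0.586 0.13  0.095]
```

View pics/end.png

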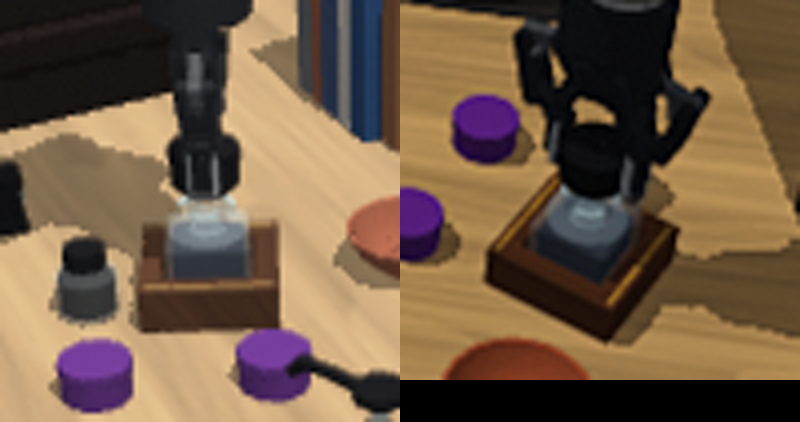

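The side view shows the cap gripped at about (200,165) over the open glass neck at (205,205), and the bottle seated in its pocket. The load is only the cap's weight and the tool is level. Handing in.

```bash
python3 -m handwheel '[[0,0,0,0,0,0,45],[0,0,0,0,0,0,45],[0,0,0,0,0,0,45],[0,0,0,0,0,0,45]]' 100; python3 -c "
from cell import bot
print(bot.sign_off())"
```

```text
t: 12.95
ee_pos: [0.5929, 0.2077, 0.0942]
eef_rot: [180.0, 0.0, 154.8]
contact_force: [-0.6, -0.1, -0.7]
width: 0.0481
finger_force: 102.8
the job is handed in; nothing more can be done
None
```

I handed the job in at about 13 s: the pump was pressed to its stop and sprang back, then the cap was unscrewed and is held level about 5 mm above the open neck, with the bottle still in its pocket. The sign-off returned no verdict.

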